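# Feed a movement holder down the chute to the escapement stop

## Robot

A 7-joint arm with a two-finger parallel gripper is mounted at the origin on the work surface. World frame = base frame: x ahead of the robot, y to its left, z up, the work surface at z = 0. Lengths are in m, angles in rad, forces in N, time in s.
With the tool pointing down it reaches from about 0.4 to 0.85 m from the base axis. Payload 4.5 kg.
Tool frame: the origin (TCP) lies between the finger pads; the fingertips stand 11 mm ahead of it and the grasp point (between the pads) lies 8 mm behind it; z points along the fingers, y is the line along which they close (so a half turn about z gives the same grasp; the last joint's range is limited). The gripper opens to 88 mm and grips with 3 to 60 N. Pads are 18 mm wide; open, the fingers measure 123 mm over their backs; the gripper's body (75 mm by 187 mm) begins 45 mm behind the grasp point.
Start: joints at [-1.267, 0.689, -0.195, 1.565, 0.157, 0.902, -0.215], TCP at [0.167, 0.602, 0.25] pointing down, gripper open.
Joint ranges: [-3.01, 3.01], [-0.46, 2.08], [-1.47, 1.51], [0.13, 2.56], [-1, 4.14], [0.04, 2.09], [-2.66, 2.66]. Speed limits (rad/s): [2.57, 2.57, 3.14, 3.14, 3.14, 3.14, 3.14].

## Interface

Orientations are given as a unit quaternion [x, y, z, w].
In Python, from cell import ctrl gives the robot as it stands. The module is installed in compiled form; this text tells all that it offers.
- The arm moves only by the tool servo_tool, never from a script. Its argument "series" is a list of rows, each an object with "slide": the shift along the tool's x, y, z in m, a list of three; "roll": the turn about the tool's z in rad. A call has 1 to 12 rows; each row shifts and turns the commanded pose from where the row before left it, along the tool's axes as they then stand; what a row does not reach is not made up. A row lasts 1/12 s, in which the tool goes at most 41.7 mm and 7.16 degrees, less where a joint would pass 70% of its speed; a pose out of reach is approached as far as the arm can. A call is refused whole if a number of a shift passes 0.0417 or a number of a turn 0.125, either way. A call with a gripper value outside its range is refused whole. "fingers" is the gripper's target within -1 to 1 (shut at 1, half-way at 0, fully open at -1), set as the call begins (left out, the last holds). The fingers move at their own pace and stop on an object; "squeeze" is the grip in N (left out, the last holds). Time passes only in rows, so rows that do not move let the fingers close. It gives the time, the measured TCP pose, the force, the opening and the grip force at its end, in the units of the state.
- ctrl.state(): the state, without advancing time (a new reading comes with each control period).
- ctrl.capture(name): name is "side" or "top" or "wrist"; returns a dict with "img" (384x512x3 uint8, blue, green, red), "fovy" (degrees; the focal length in pixels is half the picture's height over the tangent of half this angle, whatever the lens; pixels are square), "cx", "cy" (the principal point, pixels), "view" (4x4, takes a point from world to camera coordinates); the wrist camera has in their place "mount" (4x4, takes a point from camera to tool coordinates, whose origin is the TCP and whose axes are the flange's). Camera axes: x right, y up, looking along -z (the intrinsics and any distortion apply to the point x, -y, -z); pixel columns grow to the right and rows downward; lengths in m; the calibration is good to about 2 mm. The wrist camera is an equidistant fisheye: a pixel r from the principal point sees the ray r / f radians off the axis. A picture is of the moment at which its call begins: read the wrist's pose just before it. There is no depth.
- ctrl.finish_job(): hands the job in; it is judged then, once.
The state is a dict: "clock": time; "joints": joint angles; "dq": joint speeds; "joint_efforts": joint torques, N m; "eef_pos": TCP position; "tool_rot": TCP orientation; "force": force on the tool from outside, world axes, zero at the start; "torque": the same for the moment, N m; "opening": finger opening in m; "finger_force": force on a finger pad.
Only numpy, scipy, OpenCV 4.12 (cv2) and the standard library are available. Lean on these libraries where they do the work, as an engineer would, in place of code of your own. Each camera call takes 0.05 s, during which the arm holds its last target. There are 200 camera calls.

## Task

Take the movement holder with the brass collar off the dark grey mat, set it down flat in the open upper end of the sloped chute and let go of it there. Then push it down the chute, past the orange sprung brake, until it is fully home against the brass stop tongue and the tongue is pushed in as far as its light spring lets it; stop as soon as you feel that firm resistance, because a hard push trips the red escapement behind the tongue, and leave the holder resting there. Leave the other holders and the tools on the bench where they are.

Things in the scene. Friction and masses are not known exactly. Their poses are not given: they have to be found in the camera images.
- holder: A brass-collared holder: loose black plastic disc 46 mm across and 14 mm high, carrying a brass collar 30 mm across and 16 mm high (30 mm in all). Origin at the centre of its underside, z up along its axis. Stands on the dark grey mat (2 mm thick) among the others. Mass about 0.13 to 0.2 kg. Does not slide down the chute by itself; pushing it there takes 0.3 to 1.5 N.
- deck: Sloped channel of the chute, fixed, tilted 9 degrees. Origin on the middle line of its dark green floor, 60 mm above the bench; x runs down the slope along the channel, y across, z square up out of the floor. The floor runs from x = -135 mm (open upper end) to x = +165 mm; aluminium rails 12 mm high, 48 mm apart. Orange brake at x = -20 mm in the +y rail.
- mouth (a point): Point on the channel floor, middle line, x = -90 mm of the deck, in the upper part, where the rails flare (from 48 mm apart at x = -50 mm to about 68 mm at the open end; 57 mm here): set the holder down about here.
- slot (a point): Point on the channel floor, middle line, x = +55 mm of the deck. The stop (brass tongue 30 mm wide, 16 mm high; behind it the red bar and a dark steel block with a brass screw, 39 mm high) is clamped in a slot so that the free tongue's face, looking up the slope, stands 0 to 45 mm down the slope from this point: set anew each time and not measured, only seen or felt.
- brake (a joint): Orange sprung roller (10 mm across, 15 mm high) reaching 7 mm into the channel. Value in m: 0 = out, grows as a passing holder pushes it aside (about 5 mm; travel 10 mm). Spring 2 N at 0 plus 0.5 N per mm, well damped: pass it slowly. Acts while the holder's centre is between x = -38 and -2 mm of the deck, where pushing takes up to about 10 N.
- tongue (a joint): Brass stop tongue, slides down the slope. Value in m: 0 = free, 0.004 = fully in. Spring very light, 0.1 N at 0 rising to 0.3 N, and it returns to 0 when nothing leans on it; fully in, the tongue stands solid against the red escapement bar. Friction keeps a holder that has been pushed home in its place.
- trip (a joint): Red escapement bar behind the tongue. Value in m: 0 = set; it stays at 0 until the push through the fully-in tongue exceeds 8 N, then yields 1 mm per 0.6 N down the slope; over 0.003 it has tripped.
- holder_blue: A blue-collared holder: loose black plastic disc 46 mm across and 14 mm high, carrying a blue collar 30 mm across and 16 mm high (30 mm in all). Origin at the centre of its underside, z up along its axis. Stands on the dark grey mat (2 mm thick) among the others. Not to be used.
- holder_white: A white-collared holder: loose black plastic disc 46 mm across and 14 mm high, carrying a white collar 30 mm across and 16 mm high (30 mm in all). Origin at the centre of its underside, z up along its axis. Stands on the dark grey mat (2 mm thick) among the others. Not to be used.
- loupe: Black eye loupe, loose, 38 mm across, 34 mm high, on the bench; origin under its centre.
- jar: Small white jar, loose, 42 mm across, 32 mm high; origin under its centre.
- screwdriver: Blue-handled screwdriver, loose, 130 mm long, lying along its x on the bench.
- tweezers: Steel tweezers, loose, 120 mm long, 10 mm wide, 7 mm high, lying along its x on the bench; origin under its centre.
Mind the look-alikes: they are no part of the job. What is shaped like the holder but turquoise is not meant.

How it is judged:
On the way, in this order (a step that is already met when the one before it is completed fails the run):
1. the brass-collared holder stands flat on the channel floor in the upper end of the chute, above the brake, let go (x of holder in the frame of deck between -0.125 and -0.03 m and y of holder in the frame of deck between -0.007 and 0.007 m and z of holder in the frame of deck between -0.004 and 0.004 m and angle between the z axis of holder and the z axis of deck, either way round below 0.08 rad and contact force between the fingers and holder below 0.1 N), for 0.2 s.
2. the holder pushes the brake aside on its way down the channel (value of joint brake above 0.0025 m and x of holder in the frame of deck between -0.035 and 0.005 m and z of holder in the frame of deck below 0.004 m), for 0.02 s.
3. the holder is home against the stop tongue, the tongue pushed in (x of holder in the frame of deck between 0.015 and 0.095 m and y of holder in the frame of deck between -0.004 and 0.004 m and z of holder in the frame of deck below 0.004 m and value of joint tongue above 0.0025 m), for 0.3 s.
At the end, for the whole second after the job is handed in: The brass-collared holder lies flat in the channel below the brake (within 4 mm of the middle line and of the floor, tilt under 0.08 rad from it), at rest, let go, still holding the stop tongue in by more than 2.5 mm of its 4 mm; the escapement is not tripped (its bar never past 3 mm) (all of step 3 and value of joint trip below 0.003 m and angle between the z axis of holder and the z axis of deck, either way round below 0.08 rad and linear speed of holder below 0.01 m/s); the robot touches nothing.
It fails at once if the escapement is tripped: its red bar pushed back more than 3 mm (value of joint trip above 0.003 m).
It fails at once if another holder is moved more than 10 mm (distance of any of holder_blue, holder_white from where it was at the start of the episode above 0.01 m).
It fails at once if the loupe, jar, screwdriver or tweezers are moved more than 20 mm (distance of any of loupe, jar, screwdriver, tweezers from where it was at the start of the episode above 0.02 m).
It also fails if it takes over 64 s, if anything falls off the work surface, if the arm or the gripper's body presses on something with over 40 N, if the wrist force passes 120 N, or if a joint passes its speed limit or range.

## Working session

There is one attempt and no reset: what is moved stays moved. The work goes in short steps, Python scripts to look and compute and a tool call to move; the robot and the scene stay as the last step left them, time stands still between calls to the robot, and variables do not carry over. Pictures are saved under pics/ and viewed, at most 10 in all, crops included, and the job is handed in when it is done.

Besides the shell and the picture viewer there is one more tool, called after ">>>" by a JSON object that holds its "api" and its "payload". servo_tool: Moves the arm, as the interface text tells. Its arguments: {"type":"object","properties":{"series":{"type":"array"},"fingers":{"type":"number"},"squeeze":{"type":"number"}},"required":["series"]}

```bash
mkdir -p pics; cat > h.py <<'E'
import numpy as np, cv2, pickle
from scipy.spatial.transform import Rotation as R
from cell import ctrl
def cap(n):
    s=ctrl.state(); c=ctrl.capture(n); c['s']=s; pickle.dump(c,open(f'{n}.pkl','wb')); return c
def ld(n): return pickle.load(open(f'{n}.pkl','rb'))
def pose(c):
    if 'view' in c: return np.linalg.inv(np.array(c['view']))
    T=np.eye(4); T[:3,:3]=R.from_quat(c['s']['tool_rot']).as_matrix(); T[:3,3]=c['s']['eef_pos']
    return T@np.array(c['mount'])
def ray(c,u,v):
    f=192/np.tan(np.radians(c['fovy']/2)); x=(u-c['cx'])/f; y=(v-c['cy'])/f
    if 'view' in c: d=np.array([x,-y,-1.])
    else:
        r=np.hypot(x,y)+1e-12; d=np.array([np.sin(r)*x/r,-np.sin(r)*y/r,-np.cos(r)])
    T=pose(c); d=T[:3,:3]@d; return T[:3,3],d/np.linalg.norm(d)
def onz(c,u,v,z):
    o,d=ray(c,u,v); return o+d*(z-o[2])/d[2]
def tri(c1,p1,c2,p2):
    o1,d1=ray(c1,*p1);o2,d2=ray(c2,*p2)
    t=np.linalg.lstsq(np.c_[d1,-d2],o2-o1,rcond=None)[0]
    a=o1+t[0]*d1;b=o2+t[1]*d2; return (a+b)/2,np.linalg.norm(a-b)
def proj(c,P):
    f=192/np.tan(np.radians(c['fovy']/2)); p=(np.linalg.inv(pose(c))@np.r_[P,1])[:3]
    x,y,z=p[0],-p[1],-p[2]
    if 'view' in c: return np.array([c['cx']+f*x/z,c['cy']+f*y/z])
    r=np.hypot(x,y); th=np.arctan2(r,z); return np.array([c['cx']+f*th*x/r,c['cy']+f*th*y/r])
E
python3 - <<'E'
from h import *
np.set_printoptions(precision=3,suppress=True)
for n in('top','side','wrist'):
    c=cap(n); cv2.imwrite(f'pics/{n}0.png',c['img']); print(n,c['fovy'],c['cx'],c['cy'],[k for k in c],pose(c))
s=ctrl.state();print(s['eef_pos'],s['tool_rot'],s['force'],s['clock'])
a=np.hstack([cv2.resize(ld(n)['img'],(800,600)) for n in('top',)]);cv2.imwrite('pics/top_big.png',a)
E
```

```text
top 42.312961361713874 258.00284575830113 194.75215845247322 ['img', 'fovy', 'cx', 'cy', 'view', 's'] [[ 0.015  0.991 -0.136  0.433]
 [-1.     0.018  0.015 -0.013]
 [ 0.017  0.135  0.991  1.274]
 [ 0.     0.     0.     1.   ]]
side 57.52699919041393 257.2817296991488 194.813370083608 ['img', 'fovy', 'cx', 'cy', 'view', 's'] [[ 0.756  0.464 -0.461  0.143]
 [-0.654  0.547 -0.522 -0.532]
 [ 0.01   0.696  0.718  0.76 ]
 [ 0.     0.     0.     1.   ]]
wrist 65.70646984690485 253.131466502354 187.42183266784645 ['img', 'fovy', 'cx', 'cy', 'mount', 's'] [[ 0.267 -0.93  -0.253  0.102]
 [ 0.964  0.257  0.072  0.62 ]
 [-0.002 -0.263  0.965  0.383]
 [ 0.     0.     0.     1.   ]]
[0.166 0.602 0.249] [ 0.134  0.991 -0.001 -0.   ] [-0.186 -0.82  -0.161] 0.15
```

View pics/top_big.png

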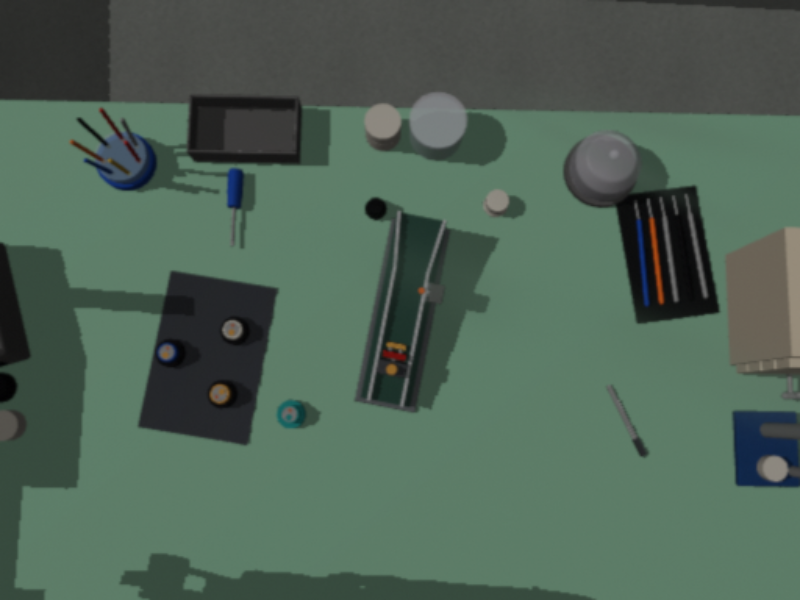

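View pics/side0.png

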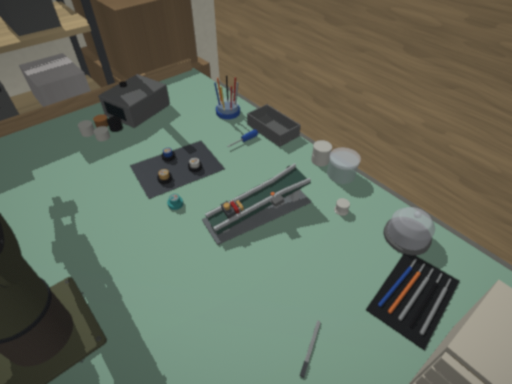

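Top view (800x600): candidates are the brass holder (221,394), white (233,330), blue (169,352), and the turquoise look-alike off the mat (291,413). The brass one fits the description. The chute's upper end is at (425,218) and its lower end at (387,405). The brake is at (425,291), the tongue at (397,346), and the red bar at (394,355). I'll check this in a close crop with measurements.

```bash
python3 - <<'E'
from h import *
np.set_printoptions(precision=4,suppress=True)
t=ld('top');s=ld('side')
a=cv2.resize(t['img'][165:290,80:200],None,fx=4,fy=4,interpolation=cv2.INTER_CUBIC)
b=cv2.resize(t['img'][130:265,220:300],None,fx=4.4,fy=4.4,interpolation=cv2.INTER_CUBIC)
o=np.zeros((600,800,3),np.uint8);o[:500,:480]=a[:, :480];o[:594,480:]=b[:594,:320]
cv2.imwrite('pics/crop1.png',np.clip(o*1.5,0,255).astype(np.uint8))
def cents(c,lo,hi,box):
    h=cv2.cvtColor(c['img'],cv2.COLOR_BGR2HSV);m=cv2.inRange(h,lo,hi);k=np.zeros_like(m);x0,y0,x1,y1=box;k[y0:y1,x0:x1]=m[y0:y1,x0:x1]
    n,l,st,ce=cv2.connectedComponentsWithStats(k);return [(st[i,4],ce[i]) for i in range(1,n) if st[i,4]>=4]
for nm,c,bx in(('top',t,(80,120,300,290)),('side',s,(130,130,320,240))):
    print(nm,'brass/orange');[print(*x) for x in cents(c,(8,110,90),(28,255,255),bx)]
    print(nm,'red');[print(*x) for x in cents(c,(0,150,60),(6,255,255),bx)]
E
```

```text
top brass/orange
14 [269.2857 185.5   ]
10 [148.  212.2]
38 [253.1842 220.9737]
9 [105.3333 226.8889]
37 [250. 236.]
41 [142.2195 250.1951]
10 [135.2 253.7]
top red
63 [251.7619 227.0952]
side brass/orange
21 [163.619  176.5238]
9 [272. 193.]
23 [239.3043 204.3478]
28 [226.3571 205.5357]
side red
32 [234.5    206.6875]
```

View pics/crop1.png

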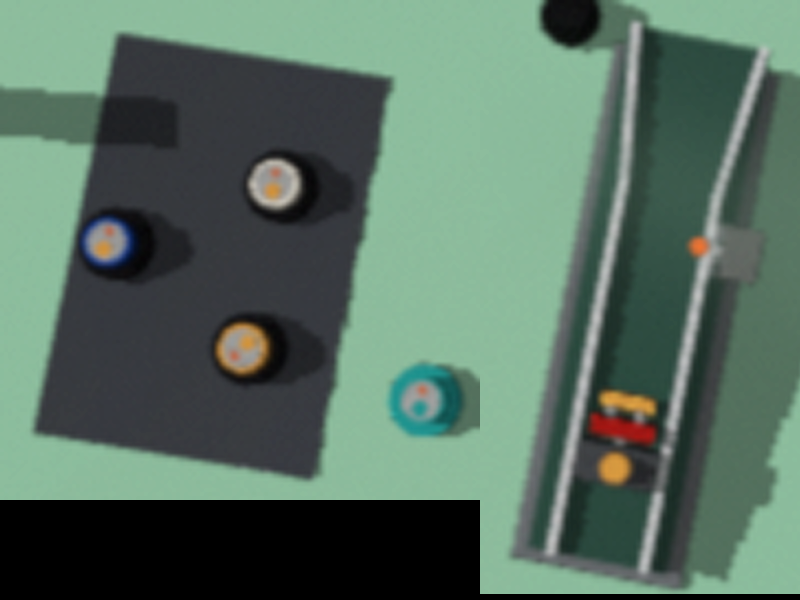

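The crop shows the brass ring with silver centre on the mat at (242,348), i.e. original pixel (140.2,251.6). White is at (275,184), blue at (107,243), and turquoise is off the mat. In the chute: rail bends at (626,172) and (716,190), lower rail ends at (551,552) and (645,570), brake at (699,247), tongue top at (628,403).

```bash
python3 - <<'E'
from h import *
np.set_printoptions(precision=4,suppress=True)
t=ld('top');s=ld('side')
q=lambda u,v:(220+(u-480)/4.4-.4,130+v/4.4-.4)
L=lambda x:.060-x*np.sin(np.radians(9))+.012*.988
P={k:onz(t,*q(*uv),L(x)) for k,uv,x in(('ul',(636,25),-.135),('ur',(765,50),-.135),('bl',(626,172),-.05),('br',(716,190),-.05),('ll',(551,552),.165),('lr',(645,570),.165))}
for k in P:print(k,P[k])
m=lambda a,b:(P[a]+P[b])/2
u,b,l=m('ul','ur'),m('bl','br'),m('ll','lr');print(u,b,l)
print('widths',[np.linalg.norm(P[i+'l']-P[i+'r']) for i in'ubl'],'len',np.linalg.norm(u-l),np.linalg.norm(b-l))
d=l-u;print('yaw',np.arctan2(d[1],d[0]),np.arctan2(*(l-b)[1::-1]))
yaw=np.arctan2(d[1],d[0]);
Rm=(R.from_euler('z',yaw)*R.from_euler('y',np.radians(9))).as_matrix()
org=np.mean([P[k]-Rm@[x,0,.012] for k,x in(('ul',-.135),('ur',-.135),('ll',.165),('lr',.165))],axis=0)
print('org',org,org-(b-Rm@[-.05,0,.012])); np.savez('deck.npz',R=Rm,o=org)
for k,a,c in(('tongue',(253.18,220.97),(239.3,204.35)),('screw',(250,236),(226.4,205.5)),('brake',(269.3,185.5),(272,193)),('red',(251.8,227.1),(234.5,206.7)),('brass',(140.2,251.6),(163.6,176.5))):
    p,e=tri(t,a,s,c);print(k,p,'err',e,'deck',Rm.T@(p-org))
print('brass z.032',onz(t,140.2,251.6,.032),onz(s,163.6,176.5,.032))
w=ld('wrist');print('wrist proj brass',proj(w,onz(t,140.2,251.6,.032)))
print('mouth',org+Rm@[-.09,0,0])
E
```

```text
ul [ 0.741  -0.0205  0.093 ]
ur [ 0.7282 -0.0923  0.093 ]
bl [ 0.6605 -0.0164  0.0797]
br [ 0.6512 -0.0666  0.0797]
ll [0.4505 0.0217 0.046 ]
lr [ 0.4414 -0.0309  0.046 ]
[ 0.7346 -0.0564  0.093 ] [ 0.6558 -0.0415  0.0797] [ 0.4459 -0.0046  0.046 ]
widths [np.float64(0.07293378706070149), np.float64(0.05104049317545854), np.float64(0.053411909443253316)] len 0.29699299410970414 0.21576770998614708
yaw 2.9639396662131383 2.9675342660791046
org [ 0.6067 -0.0334  0.06  ] [-0.0024 -0.0003 -0.    ]
tongue [ 0.5333 -0.0192  0.0601] err 0.0014080454504120162 deck [ 0.0738 -0.001   0.0118]
screw [ 0.4957 -0.0122  0.0763] err 0.0011599651647165598 deck [ 0.1091 -0.0013  0.0337]
brake [ 0.6191 -0.0568  0.0769] err 0.002265912835545992 deck [-0.0188  0.0208  0.0142]
red [ 0.5186 -0.0163  0.0586] err 0.0007841974715999079 deck [ 0.0888 -0.0013  0.0126]
brass [0.4551 0.2643 0.0091] err 0.0017891643601431171 deck [ 0.2073 -0.2663 -0.0187]
brass z.032 [0.4555 0.2589 0.032 ] [0.4449 0.2405 0.032 ]
wrist proj brass [119.235 362.126]
mouth [ 0.6942 -0.0492  0.0741]
```

View pics/wrist0.png

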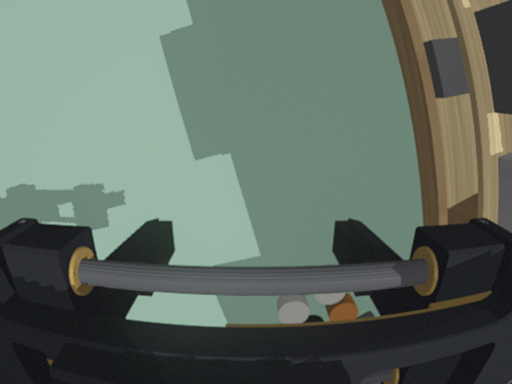

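Brass holder is at about (0.455, 0.259). Chute yaw is 169.9°, and widths, length and the brake position agree with the description. The tongue top is at deck x ≈ 0.074. The wrist view shows only the bench, so I'll move above the holder with tool x aligned down the chute.

>>> {"api": "servo_tool", "payload": {"series": [{"slide": [0,0,0],"roll": -0.0925},{"slide": [-0.031,-0.026,0],"roll": 0},{"slide": [-0.031,-0.026,0],"roll": 0},{"slide": [-0.031,-0.026,0],"roll": 0},{"slide": [-0.031,-0.026,0],"roll": 0},{"slide": [-0.031,-0.026,0],"roll": 0},{"slide": [-0.031,-0.026,0],"roll": 0},{"slide": [-0.031,-0.026,0],"roll": 0},{"slide": [-0.031,-0.026,0],"roll": 0},{"slide": [-0.031,-0.026,0.01],"roll": 0},{"slide": [-0.031,-0.026,0.01],"roll": 0},{"slide": [-0.031,-0.026,0.01],"roll": 0}], "fingers": -1, "squeeze": 12}}

```text
clock: 1.15
eef_pos: [0.4528, 0.2591, 0.2195]
tool_rot: [0.088, 0.996, 0.0, 0.0]
force: [0.2, 1.3, 0.3]
opening: 0.0882
finger_force: 0.0
```

```bash
cat > go.py <<'E'
from h import *
def rel(target,s=None):
    s=s or ctrl.state(); M=R.from_quat(s['tool_rot']).as_matrix()
    return M.T@(np.array(target)-s['eef_pos'])
E
python3 - <<'E'
from go import *
np.set_printoptions(precision=4,suppress=True)
w=cap('wrist');cv2.imwrite('pics/wrist1.png',w['img']);s=ctrl.state()
print(s['eef_pos'],R.from_quat(s['tool_rot']).as_matrix(),s['force'],s['opening'],s['clock'])
P=[.4555,.2589,.032];print(rel(P),proj(w,P),proj(w,np.array(s['eef_pos'])))
E
```

```text
[0.4585 0.2489 0.2173] [[-0.9819  0.1895  0.0015]
 [ 0.1895  0.9818 -0.0088]
 [-0.0032 -0.0084 -1.    ]] [ 3.6287 -5.6236 -1.0715] 0.08833627435609431 1.2
[0.0054 0.0109 0.1852] [253.8888 171.8442] [236.6203 257.1639]
```

View pics/wrist1.png

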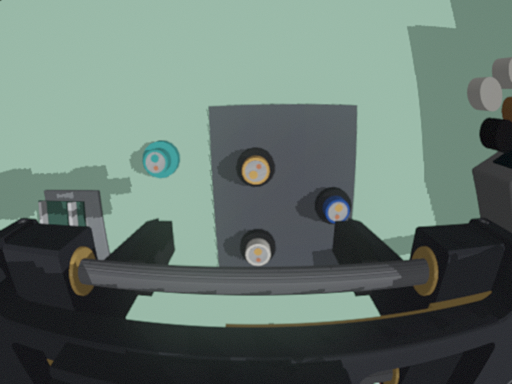

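Wrist view: brass collar at (256,170), predicted (254,172), so they agree. White is at (258,250), blue (337,208), turquoise (157,160). I'll descend part way and let it settle.

>>> {"api": "servo_tool", "payload": {"series": [{"slide": [-0.003,-0.001,0.025],"roll": 0},{"slide": [0,0,0.03],"roll": 0},{"slide": [0,0,0.03],"roll": 0},{"slide": [0,0,0.03],"roll": 0},{"slide": [0,0,0.02],"roll": 0},{"slide": [0,0,0],"roll": 0},{"slide": [0,0,0],"roll": 0},{"slide": [0,0,0],"roll": 0}]}}

```text
clock: 1.87
eef_pos: [0.455, 0.2598, 0.0857]
tool_rot: [0.088, 0.996, 0.0, 0.001]
force: [-0.2, -0.2, -0.1]
opening: 0.0877
finger_force: 0.0
```

```bash
python3 - <<'E'
from go import *
np.set_printoptions(precision=4,suppress=True)
w=cap('wrist');cv2.imwrite('pics/wrist2.png',w['img']);s=w['s']
print(s['eef_pos'],s['force'],s['clock'],np.degrees(np.arctan2(*R.from_quat(s['tool_rot']).as_matrix()[1::-1,1])))
P=np.array([.4555,.2589,.032]);u=proj(w,P);print(u)
h=cv2.cvtColor(w['img'],cv2.COLOR_BGR2HSV)
m=cv2.inRange(h,(8,90,70),(30,255,255));y0=int(u[1])-60;x0=int(u[0])-60
k=np.zeros_like(m);k[max(y0,0):y0+120,x0:x0+120]=m[max(y0,0):y0+120,x0:x0+120]
cs,_=cv2.findContours(k,cv2.RETR_EXTERNAL,cv2.CHAIN_APPROX_NONE)
for c in cs:
    if cv2.contourArea(c)>100:
        c2,r=cv2.minEnclosingCircle(c);print(cv2.contourArea(c),c2,r);
        p=onz(w,*c2,.032);print(p,rel(p,s),np.linalg.norm(onz(w,c2[0]+r,c2[1],.032)-p))
E
```

```text
[0.455  0.2598 0.0857] [-0.1806 -0.2456 -0.1255] 1.8667 79.84583867712544
[252.6853 211.2789]
1715.5 (255.10714721679688, 205.75) 24.47024917602539
[0.4519 0.2612 0.032 ] [0.0033 0.0008 0.0537] 0.016342152271546274
```

View pics/wrist2.png

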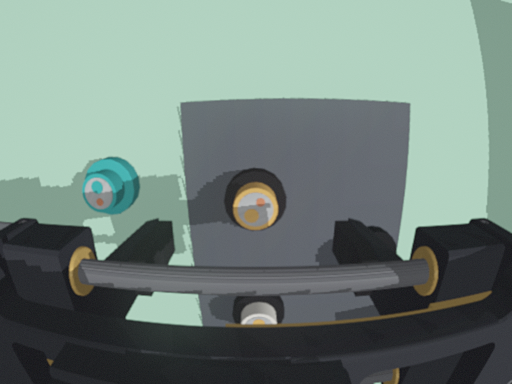

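The collar ring is centred at about (255,207), so a correction of (+2,+1) mm. The fingers straddle it clear of the others. I'll descend to the collar and close.

>>> {"api": "servo_tool", "payload": {"series": [{"slide": [0.002,0.001,0.02],"roll": 0},{"slide": [0,0,0.02],"roll": 0},{"slide": [0,0,0.016],"roll": 0},{"slide": [0,0,0],"roll": 0},{"slide": [0,0,0],"roll": 0}]}}

```text
clock: 2.33
eef_pos: [0.4531, 0.2609, 0.0296]
tool_rot: [0.089, 0.996, 0.0, 0.0]
force: [0.1, 0.2, 0.1]
opening: 0.0881
finger_force: 0.0
```

>>> {"api": "servo_tool", "payload": {"series": [{"slide": [0,0,0],"roll": 0},{"slide": [0,0,0],"roll": 0},{"slide": [0,0,0],"roll": 0},{"slide": [0,0,0],"roll": 0},{"slide": [0,0,0],"roll": 0},{"slide": [0,0,0],"roll": 0},{"slide": [0,0,0],"roll": 0},{"slide": [0,0,0],"roll": 0}], "fingers": 1, "squeeze": 12}}

```text
clock: 3.0
eef_pos: [0.4527, 0.2606, 0.0287]
tool_rot: [0.088, 0.996, 0.0, -0.0]
force: [0.5, 0.2, 1.0]
opening: 0.0372
finger_force: 0.0
```

>>> {"api": "servo_tool", "payload": {"series": [{"slide": [0,0,0],"roll": 0},{"slide": [0,0,0],"roll": 0},{"slide": [0,0,0],"roll": 0},{"slide": [0,0,0],"roll": 0},{"slide": [0,0,-0.01],"roll": 0},{"slide": [0,0,-0.03],"roll": 0},{"slide": [0,0,-0.04],"roll": 0},{"slide": [0,0,-0.04],"roll": 0}]}}

```text
clock: 3.67
eef_pos: [0.4516, 0.2597, 0.1498]
tool_rot: [0.088, 0.996, -0.001, -0.001]
force: [1.1, 0.8, -2.0]
opening: 0.0295
finger_force: 12.0
```

>>> {"api": "servo_tool", "payload": {"series": [{"slide": [-0.015,-0.013,0],"roll": 0},{"slide": [-0.0285,-0.0255,0],"roll": 0},{"slide": [-0.0285,-0.0255,0],"roll": 0},{"slide": [-0.0285,-0.0255,0],"roll": 0},{"slide": [-0.0285,-0.0255,0],"roll": 0},{"slide": [-0.0285,-0.0255,0],"roll": 0},{"slide": [-0.0285,-0.0255,0],"roll": 0},{"slide": [-0.0285,-0.0255,0],"roll": 0},{"slide": [-0.0285,-0.0255,0],"roll": 0},{"slide": [-0.0285,-0.0255,0],"roll": 0},{"slide": [-0.0205,-0.0199,0],"roll": 0},{"slide": [0,0,0],"roll": 0}]}}

```text
clock: 4.67
eef_pos: [0.6962, -0.0593, 0.1486]
tool_rot: [0.094, 0.996, -0.003, 0.002]
force: [0.1, -1.2, -2.1]
opening: 0.0294
finger_force: 12.0
```

>>> {"api": "servo_tool", "payload": {"series": [{"slide": [0,0,0],"roll": 0},{"slide": [0,0,0],"roll": 0},{"slide": [0,0,0],"roll": 0},{"slide": [0,0,0],"roll": 0}]}}

```text
clock: 5.0
eef_pos: [0.6931, -0.0471, 0.1489]
tool_rot: [0.087, 0.996, 0.0, -0.001]
force: [0.2, 1.0, -2.2]
opening: 0.0297
finger_force: 12.0
```

```bash
python3 - <<'E'
from go import *
np.set_printoptions(precision=4,suppress=True)
w=cap('wrist');t=cap('top');s=ctrl.state()
d=np.load('deck.npz')
print(s['eef_pos'],s['force'],s['opening'],s['finger_force'],s['clock']);print('TCP deck',d['R'].T@(s['eef_pos']-d['o']))
a=np.zeros((500,800,3),np.uint8);a[:384,:512]=w['img'];b=cv2.resize(t['img'][120:265,210:306],(288,435));a[:435,512:]=b
cv2.imwrite('pics/w3.png',np.clip(a*1.4,0,255).astype(np.uint8))
for y in(-1,1):
  for x in(-.135,-.05,.165): print(x,y,proj(w,d['o']+d['R']@[x,y*(.036 if x<-.1 else .026),.012]),proj(t,d['o']+d['R']@[x,y*(.036 if x<-.1 else .026),.012]))
E
```

```text
[ 0.6935 -0.0478  0.1489] [-0.5652  0.6751 -1.1141] 0.02982596040487354 11.999889761209488 5.1
TCP deck [-0.1008 -0.0012  0.0741]
-0.135 -1 [300.0313 265.1891] [255.3649 134.7086]
-0.05 -1 [289.0199 148.0695] [252.7061 169.6642]
0.165 -1 [282.0937 -88.0597] [235.9073 255.6639]
-0.135 1 [202.4321 264.8842] [284.2973 140.3446]
-0.05 1 [213.7824 147.9198] [273.5688 173.7428]
0.165 1 [222.6497 -88.0976] [256.6873 259.7629]
```

View pics/w3.png

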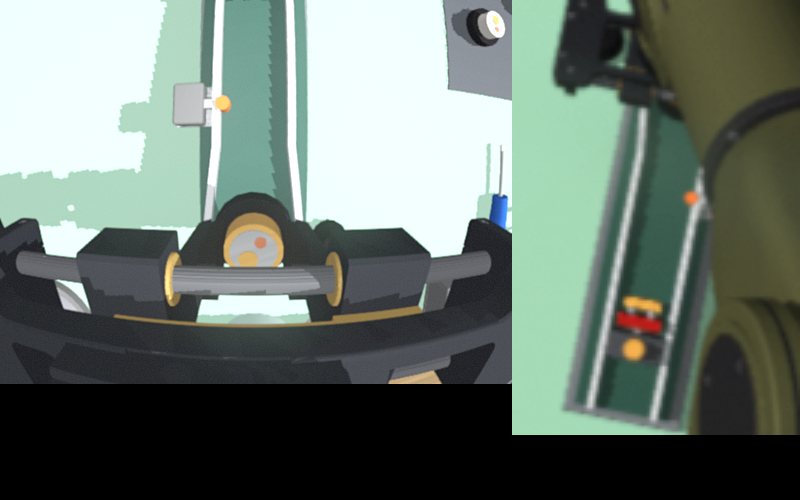

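Wrist view: holder held at (253,245). Rails at row 148 are at columns 216 and 292, so centre 254, which means it is centred to about 1 mm. Brake is at (222,103). Lowering.

>>> {"api": "servo_tool", "payload": {"series": [{"slide": [0,0,0.02],"roll": 0},{"slide": [0,0,0.015],"roll": 0},{"slide": [0,0,0.006],"roll": 0},{"slide": [0,0,0],"roll": 0},{"slide": [0,0,0],"roll": 0},{"slide": [0,0,0],"roll": 0}]}}

```text
clock: 5.6
eef_pos: [0.6946, -0.0489, 0.1088]
tool_rot: [0.088, 0.996, 0.0, 0.001]
force: [-0.3, -0.5, -1.9]
opening: 0.0295
finger_force: 12.0
```

>>> {"api": "servo_tool", "payload": {"series": [{"slide": [0,0,0.001],"roll": 0},{"slide": [0,0,0.001],"roll": 0},{"slide": [0,0,0.001],"roll": 0},{"slide": [0,0,0],"roll": 0}], "squeeze": 5}}

```text
clock: 5.93
eef_pos: [0.6939, -0.0492, 0.1048]
tool_rot: [0.089, 0.996, 0.0, 0.0]
force: [0.2, 0.3, -2.7]
opening: 0.0298
finger_force: 5.0
```

>>> {"api": "servo_tool", "payload": {"series": [{"slide": [0,0,0.001],"roll": 0},{"slide": [0,0,0.001],"roll": 0},{"slide": [0,0,0],"roll": 0},{"slide": [0,0,0],"roll": 0}], "squeeze": 3}}

```text
clock: 6.27
eef_pos: [0.6935, -0.049, 0.1026]
tool_rot: [0.088, 0.996, 0.0, -0.0]
force: [-1.8, 1.6, 0.4]
opening: 0.0296
finger_force: 3.0
```

>>> {"api": "servo_tool", "payload": {"series": [{"slide": [0,0,0.001],"roll": 0},{"slide": [0,0,0],"roll": 0},{"slide": [0,0,0],"roll": 0}]}}

```text
clock: 6.52
eef_pos: [0.6939, -0.0491, 0.1017]
tool_rot: [0.089, 0.996, 0.0, -0.0]
force: [-2.4, 1.0, 1.4]
opening: 0.0298
finger_force: 3.2
```

>>> {"api": "servo_tool", "payload": {"series": [{"slide": [0,0,0],"roll": 0},{"slide": [0,0,0],"roll": 0},{"slide": [0,0,0],"roll": 0},{"slide": [0,0,0],"roll": 0},{"slide": [0,0,0],"roll": 0},{"slide": [0,0,-0.01],"roll": 0},{"slide": [0,0,-0.03],"roll": 0},{"slide": [0,0,-0.03],"roll": 0},{"slide": [0,0,0],"roll": 0},{"slide": [0,0,0],"roll": 0},{"slide": [0,0,0],"roll": 0}], "fingers": -0.3}}

```text
clock: 7.43
eef_pos: [0.6936, -0.0493, 0.1719]
tool_rot: [0.089, 0.996, -0.0, -0.0]
force: [0.1, 0.1, -0.0]
opening: 0.0576
finger_force: 0.0
```

```bash
python3 - <<'E'
from go import *
np.set_printoptions(precision=4,suppress=True)
w=cap('wrist');s=w['s'];d=np.load('deck.npz')
print(s['eef_pos'],s['force'],s['opening'],s['clock'])
cv2.imwrite('pics/w4.png',np.clip(w['img']*1.3,0,255).astype(np.uint8))
P=d['o']+d['R']@[-.089,0,.030];print(proj(w,P))
h=cv2.cvtColor(w['img'],cv2.COLOR_BGR2HSV)
for c in cv2.findContours(cv2.inRange(h,(8,90,70),(30,255,255)),cv2.RETR_EXTERNAL,cv2.CHAIN_APPROX_NONE)[0]:
    if cv2.contourArea(c)>40 : c2,r=cv2.minEnclosingCircle(c);p=onz(w,*c2,P[2]);print(c2,r,p,d['R'].T@(p-d['o']))
E
```

```text
[ 0.6936 -0.0493  0.1719] [ 0.1098  0.0785 -0.0369] 0.057594651003186614 7.4333
[254.2652 196.619 ]
(430.0, 381.375) 11.119481086730957 [0.9764 0.1304 0.1036] [-0.3376 -0.2266 -0.0094]
(312.5, 312.5) 147.80572509765625 [ 0.8016 -0.0169  0.1036] [-0.1934 -0.0507  0.0135]
(379.5, 275.5) 25.739173889160156 [0.7772 0.0444 0.1036] [-0.159  -0.1067  0.0189]
(127.0, 275.5) 25.675962448120117 [ 0.7393 -0.1672  0.1036] [-0.1591  0.1082  0.0189]
(253.50819396972656, 202.2213134765625) 21.938440322875977 [ 0.6926 -0.0494  0.1036] [-0.0931  0.0005  0.0293]
(228.2142791748047, 102.55714416503906) 7.654177665710449 [ 0.6206 -0.0538  0.1036] [-0.0239  0.0176  0.0403]
(256.5, 2.5) 17.67776870727539 [ 0.5539 -0.0224  0.1036] [ 0.0464 -0.0015  0.0514]
```

View pics/w4.png

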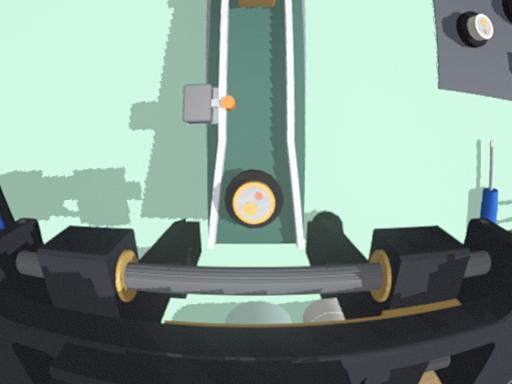

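The wrist view shows the holder sitting in the chute at (253.5,202), concentric, between rails at 216 and 296. It has been let go and is above the brake at (228,102). Next I close the fingers and go behind it.

>>> {"api": "servo_tool", "payload": {"series": [{"slide": [-0.024,0.001,0],"roll": 0},{"slide": [-0.024,0,0],"roll": 0},{"slide": [0,0,0],"roll": 0},{"slide": [0,0,0],"roll": 0},{"slide": [0,0,0],"roll": 0},{"slide": [0,0,0],"roll": 0},{"slide": [0,0,0],"roll": 0},{"slide": [0,0,0],"roll": 0},{"slide": [0,0,0],"roll": 0},{"slide": [0,0,0],"roll": 0},{"slide": [0,0,0.02],"roll": 0},{"slide": [0,0,0.02],"roll": 0}], "fingers": 1, "squeeze": 20}}

```text
clock: 8.48
eef_pos: [0.7426, -0.0566, 0.1331]
tool_rot: [0.089, 0.996, 0.0, 0.002]
force: [0.5, 0.4, -0.8]
opening: 0.0003
finger_force: 0.0
```

>>> {"api": "servo_tool", "payload": {"series": [{"slide": [0,0,0.02],"roll": 0},{"slide": [0,0,0.01],"roll": 0},{"slide": [0,0,0.004],"roll": 0},{"slide": [0,0,0.002],"roll": 0},{"slide": [0,0,0],"roll": 0},{"slide": [0,0,0],"roll": 0}]}}

```text
clock: 8.98
eef_pos: [0.7422, -0.0566, 0.097]
tool_rot: [0.089, 0.996, 0.0, 0.001]
force: [-0.0, 0.2, 0.7]
opening: 0.0006
finger_force: 0.0
```

>>> {"api": "servo_tool", "payload": {"series": [{"slide": [0.005,0,0.0018],"roll": 0},{"slide": [0.004,0,0.0011],"roll": 0},{"slide": [0.003,0,0.0005],"roll": 0},{"slide": [0.004,0,0.0006],"roll": 0},{"slide": [0.005,0,0.0008],"roll": 0},{"slide": [0.005,0,0.0008],"roll": 0},{"slide": [0.005,0,0.0008],"roll": 0},{"slide": [0.005,0,0.0008],"roll": 0},{"slide": [0.005,0,0.0008],"roll": 0},{"slide": [0.005,0,0.0008],"roll": 0},{"slide": [0.005,0,0.0008],"roll": 0},{"slide": [0.004,0,0.0006],"roll": 0}]}}

```text
clock: 9.98
eef_pos: [0.6875, -0.0468, 0.0861]
tool_rot: [0.089, 0.996, 0.0, 0.001]
force: [3.5, -0.5, 5.6]
opening: 0.0004
finger_force: 2.5
```

```bash
cat > st.py <<'E'
from go import *
np.set_printoptions(precision=4,suppress=True)
w=cap('wrist');s=w['s'];d=np.load('deck.npz');D=d['R'];o=d['o']
tip=np.array(s['eef_pos'])-[0,0,.011];print('tip deck',D.T@(tip-o),'force deck',D.T@s['force'],s['clock'])
h=cv2.cvtColor(w['img'],cv2.COLOR_BGR2HSV);n=D[:,2];pl=o+.030*n
for c in cv2.findContours(cv2.inRange(h,(8,90,70),(30,255,255)),cv2.RETR_EXTERNAL,cv2.CHAIN_APPROX_NONE)[0]:
    if cv2.contourArea(c)>40:
        c2,r=cv2.minEnclosingCircle(c)
        if c2[1]<260:
            q,v=ray(w,*c2);p=q+v*((pl-q)@n)/(v@n);print(c2,r,'deck@z30',D.T@(p-o))
E
python3 st.py; python3 -c "
from h import *;cv2.imwrite('pics/w5.png',np.clip(ld('wrist')['img']*1.3,0,255).astype(np.uint8))"
```

```text
tip deck [-0.0833 -0.0011  0.002 ] force deck [-4.3537 -0.1735  4.992 ] 9.9833
(253.06834411621094, 183.803955078125) 35.9262809753418 deck@z30 [-0.0519 -0.0006  0.03  ]
(210.67689514160156, 112.91876983642578) 12.036259651184082 deck@z30 [-0.0215  0.0174  0.03  ]
```

View pics/w5.png

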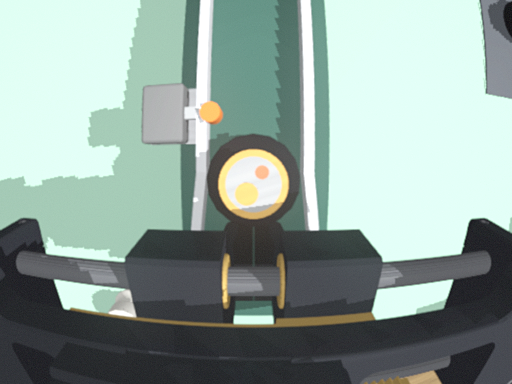

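The view shows the holder centred in the straight channel at (253,184), just above the brake at (211,113), with the fingers touching it. The upward force suggests the tips are brushing the floor, so I'll raise them slightly and pass the brake slowly.

>>> {"api": "servo_tool", "payload": {"series": [{"slide": [0,0,-0.002],"roll": 0},{"slide": [0.001,0,-0.0005],"roll": 0},{"slide": [0.0015,0,0.0002],"roll": 0},{"slide": [0.0015,0,0.0002],"roll": 0},{"slide": [0.0015,0,0.0002],"roll": 0},{"slide": [0.0015,0,0.0003],"roll": 0},{"slide": [0.0015,0,0.0002],"roll": 0},{"slide": [0.0015,0,0.0002],"roll": 0},{"slide": [0.0015,0,0.0003],"roll": 0},{"slide": [0.0015,0,0.0002],"roll": 0},{"slide": [0.0015,0,0.0002],"roll": 0},{"slide": [0.0015,0,0.0003],"roll": 0}]}}

```text
clock: 11.03
eef_pos: [0.6714, -0.0441, 0.0857]
tool_rot: [0.089, 0.996, 0.0, 0.0]
force: [2.1, -0.5, -1.1]
opening: 0.0004
finger_force: 1.3
```

```bash
python3 st.py
```

```text
tip deck [-0.0671 -0.001   0.0043] force deck [-1.932   0.1076 -1.4362] 11.0333
(253.0, 183.39999389648438) 35.329410552978516 deck@z30 [-0.0358 -0.0004  0.03  ]
(211.0, 144.0) 11.180439949035645 deck@z30 [-0.0187  0.0177  0.03  ]
```

>>> {"api": "servo_tool", "payload": {"series": [{"slide": [0.0015,0,0.0002],"roll": 0},{"slide": [0.0015,0,0.0002],"roll": 0},{"slide": [0.0015,0,0.0003],"roll": 0},{"slide": [0.0015,0,0.0002],"roll": 0},{"slide": [0.0015,0,0.0002],"roll": 0},{"slide": [0.0015,0,0.0003],"roll": 0},{"slide": [0.0015,0,0.0002],"roll": 0},{"slide": [0.0015,0,0.0002],"roll": 0},{"slide": [0.0015,0,0.0003],"roll": 0},{"slide": [0.0015,0,0.0002],"roll": 0},{"slide": [0.0015,0,0.0002],"roll": 0},{"slide": [0.0015,0,0.0003],"roll": 0}]}}

```text
clock: 12.08
eef_pos: [0.6558, -0.0397, 0.0837]
tool_rot: [0.088, 0.996, 0.001, 0.002]
force: [3.9, 1.8, -0.1]
opening: 0.0003
finger_force: 2.1
```

```bash
python3 st.py
```

```text
tip deck [-0.0508 -0.0025  0.0048] force deck [-3.4874 -2.4796 -0.7003] 12.0833
(201.257568359375, 176.742431640625) 11.678086280822754 deck@z30 [-0.0165  0.0207  0.03  ]
(255.30587768554688, 183.3216094970703) 35.345848083496094 deck@z30 [-0.0194 -0.0029  0.03  ]
(252.5, 5.264705657958984) 28.982284545898438 deck@z30 [ 0.0633 -0.0017  0.03  ]
```

>>> {"api": "servo_tool", "payload": {"series": [{"slide": [0.0015,0,0.0002],"roll": 0},{"slide": [0.0015,0,0.0002],"roll": 0},{"slide": [0.0015,0,0.0003],"roll": 0},{"slide": [0.0015,0,0.0002],"roll": 0},{"slide": [0.0015,0,0.0002],"roll": 0},{"slide": [0.0015,0,0.0003],"roll": 0},{"slide": [0.0015,0,0.0002],"roll": 0},{"slide": [0.0015,0,0.0002],"roll": 0},{"slide": [0.0015,0,0.0003],"roll": 0},{"slide": [0.0015,0,0.0002],"roll": 0},{"slide": [0.0015,0,0.0002],"roll": 0},{"slide": [0.0015,0,0.0003],"roll": 0}]}}

```text
clock: 13.13
eef_pos: [0.6355, -0.0381, 0.08]
tool_rot: [0.089, 0.996, -0.0, -0.0]
force: [0.4, 0.3, 0.5]
opening: 0.0003
finger_force: 0.5
```

```bash
python3 st.py
```

```text
tip deck [-0.0302 -0.0005  0.0043] force deck [-0.3803 -0.354   0.4098] 13.1333
(214.09375, 217.015625) 12.165996551513672 deck@z30 [-0.0138  0.0173  0.03  ]
(258.5316467285156, 181.96217346191406) 35.24161911010742 deck@z30 [ 0.0017 -0.0023  0.03  ]
(256.5, 37.0) 30.10408592224121 deck@z30 [ 0.067  -0.0015  0.03  ]
```

Past the brake, with about 3.3 mm of brake deflection seen. The tongue touches no earlier than holder x = 0.032, so I'll advance to about 0.025 and look.

>>> {"api": "servo_tool", "payload": {"series": [{"slide": [0.002,0,0.0003],"roll": 0},{"slide": [0.002,0,0.0003],"roll": 0},{"slide": [0.002,0,0.0003],"roll": 0},{"slide": [0.002,0,0.0004],"roll": 0},{"slide": [0.002,0,0.0003],"roll": 0},{"slide": [0.002,0,0.0003],"roll": 0},{"slide": [0.002,0,0.0003],"roll": 0},{"slide": [0.002,0,0.0003],"roll": 0},{"slide": [0.002,0,0.0003],"roll": 0},{"slide": [0.002,0,0.0004],"roll": 0},{"slide": [0.002,0,0.0003],"roll": 0}]}}

```text
clock: 14.1
eef_pos: [0.6142, -0.0339, 0.0766]
tool_rot: [0.089, 0.996, 0.0, 0.0]
force: [1.3, 0.2, 0.1]
opening: 0.0005
finger_force: 0.4
```

```bash
python3 st.py; python3 -c "
from h import *
w=ld('wrist');cv2.imwrite('pics/w6.png',np.clip(w['img'][:260,120:390]*1.3,0,255).astype(np.uint8).repeat(2,0).repeat(2,1))
d=np.load('deck.npz')
for x in(.055,.06,.065,.07,.075,.08,.085):print(x,2*(proj(w,d['o']+d['R']@[x,-.0015,.016])-[120,0]))"
```

```text
tip deck [-0.0082 -0.0009  0.0044] force deck [-1.198  -0.4419 -0.1068] 14.1
(253.40963745117188, 183.06365966796875) 35.27907180786133 deck@z30 [ 0.0232 -0.0005  0.03  ]
(256.2295227050781, 77.0) 31.029476165771484 deck@z30 [ 0.0697 -0.0017  0.03  ]
(256.5, 3.0) 16.77060890197754 deck@z30 [ 0.1071 -0.0019  0.03  ]
0.055 [271.00275341 228.17337438]
0.06 [270.99001516 207.72873467]
0.065 [270.97365483 187.52530732]
0.07 [270.95382172 167.60457396]
0.075 [270.93068805 148.00433576]
0.08 [270.90444494 128.75841226]
0.085 [270.87529836 109.89645242]
```

View pics/w6.png

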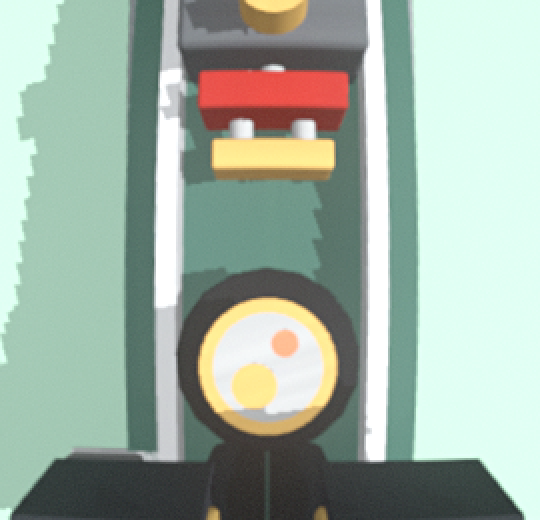

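The tongue's top front edge is at crop row 168, so its face is at deck x ≈ 0.070. The gap to the disc is about 24 mm. I'll advance 20 mm, then feel.

>>> {"api": "servo_tool", "payload": {"series": [{"slide": [0.002,0,0.0003],"roll": 0},{"slide": [0.002,0,0.0003],"roll": 0},{"slide": [0.002,0,0.0003],"roll": 0},{"slide": [0.002,0,0.0004],"roll": 0},{"slide": [0.002,0,0.0003],"roll": 0},{"slide": [0.002,0,0.0003],"roll": 0},{"slide": [0.002,0,0.0003],"roll": 0},{"slide": [0.002,0,0.0003],"roll": 0},{"slide": [0.002,0,0.0003],"roll": 0},{"slide": [0.001,0,0.0002],"roll": 0},{"slide": [0.001,0,0.0002],"roll": 0}]}}

```text
clock: 15.07
eef_pos: [0.5945, -0.0304, 0.0734]
tool_rot: [0.089, 0.996, 0.0, 0.0]
force: [1.3, -0.5, 0.1]
opening: 0.0004
finger_force: 0.4
```

>>> {"api": "servo_tool", "payload": {"series": [{"slide": [0.0005,0,0.0001],"roll": 0},{"slide": [0.0005,0,0.0001],"roll": 0},{"slide": [0.0005,0,0.0001],"roll": 0},{"slide": [0.0005,0,0.0001],"roll": 0},{"slide": [0,0,0],"roll": 0}]}}

```text
clock: 15.48
eef_pos: [0.5928, -0.03, 0.0731]
tool_rot: [0.089, 0.996, 0.0, 0.0]
force: [1.5, 0.0, 0.1]
opening: 0.0006
finger_force: 0.5
```

```bash
python3 st.py
```

```text
tip deck [ 0.0138 -0.0009  0.0043] force deck [-1.4608 -0.2946 -0.0886] 15.4833
(253.10511779785156, 183.2225799560547) 35.3414421081543 deck@z30 [ 0.0452 -0.0004  0.03  ]
(256.0, 120.5) 31.67422103881836 deck@z30 [ 0.0723 -0.0016  0.03  ]
(256.40350341796875, 37.85087585449219) 20.912006378173828 deck@z30 [ 0.1106 -0.0019  0.03  ]
```

>>> {"api": "servo_tool", "payload": {"series": [{"slide": [0.0005,0,0.0001],"roll": 0},{"slide": [0.0005,0,0.0001],"roll": 0},{"slide": [0,0,0],"roll": 0}]}}

```text
clock: 15.78
eef_pos: [0.5917, -0.0298, 0.0729]
tool_rot: [0.089, 0.996, 0.0, 0.0]
force: [1.3, 0.1, 0.8]
opening: 0.0004
finger_force: 0.6
```

>>> {"api": "servo_tool", "payload": {"series": [{"slide": [0.0005,0,0.0001],"roll": 0},{"slide": [0.0005,0,0.0001],"roll": 0},{"slide": [0,0,0],"roll": 0}]}}

```text
clock: 16.03
eef_pos: [0.5907, -0.0296, 0.0727]
tool_rot: [0.089, 0.996, 0.0, 0.0]
force: [1.0, -0.3, 1.1]
opening: 0.0004
finger_force: 0.7
```

>>> {"api": "servo_tool", "payload": {"series": [{"slide": [0.0005,0,0.0001],"roll": 0},{"slide": [0.0005,0,0.0001],"roll": 0},{"slide": [0,0,0],"roll": 0}]}}

```text
clock: 16.28
eef_pos: [0.5898, -0.0294, 0.0724]
tool_rot: [0.088, 0.996, 0.0, 0.0]
force: [2.0, 1.2, 1.1]
opening: 0.0005
finger_force: 0.8
```

>>> {"api": "servo_tool", "payload": {"series": [{"slide": [0.0005,0,0.0001],"roll": 0},{"slide": [0.0005,0,0.0001],"roll": 0},{"slide": [0,0,0],"roll": 0}]}}

```text
clock: 16.53
eef_pos: [0.5888, -0.0292, 0.0722]
tool_rot: [0.088, 0.996, 0.0, 0.0]
force: [1.2, 0.1, 1.6]
opening: 0.0004
finger_force: 0.9
```

```bash
python3 st.py; python3 -c "
from h import *
w=ld('wrist');cv2.imwrite('pics/w7.png',np.clip(w['img'][:260,120:390]*1.3,0,255).astype(np.uint8).repeat(2,0).repeat(2,1))
d=np.load('deck.npz')
for x in(.065,.07,.075,.08):print(x,2*(proj(w,d['o']+d['R']@[x,-.0015,.016])-[120,0]))"
```

```text
tip deck [ 0.0179 -0.001   0.0041] force deck [-1.3604 -0.3383  1.4297] 16.5333
(252.9913787841797, 183.14068603515625) 35.409027099609375 deck@z30 [ 0.0494 -0.0004  0.03  ]
(256.0, 126.5) 31.67422103881836 deck@z30 [ 0.0738 -0.0017  0.03  ]
(256.5, 46.28947448730469) 21.089311599731445 deck@z30 [ 0.1104 -0.0019  0.03  ]
0.065 [270.7591079  295.40073493]
0.07 [270.75974122 274.45697166]
0.075 [270.75666415 253.60095353]
0.08 [270.74992492 232.88299636]
```

View pics/w7.png

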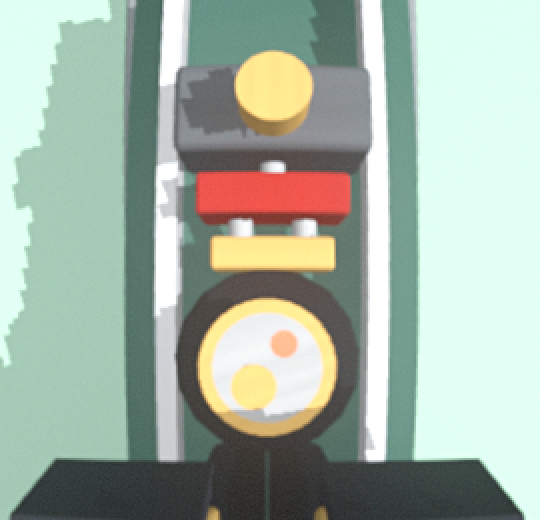

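The disc now touches the tongue (crop row 270), which is about 1.5 mm in. A pin gap to the red bar still shows at rows 222–236. Continuing in fine steps.

>>> {"api": "servo_tool", "payload": {"series": [{"slide": [0.0005,0,0.0001],"roll": 0},{"slide": [0.0005,0,0],"roll": 0},{"slide": [0,0,0],"roll": 0}]}}

```text
clock: 16.83
eef_pos: [0.5875, -0.0291, 0.072]
tool_rot: [0.088, 0.996, -0.0, -0.0]
force: [2.2, -1.0, 1.2]
opening: 0.0004
finger_force: 0.8
```

>>> {"api": "servo_tool", "payload": {"series": [{"slide": [0.0005,0,0],"roll": 0},{"slide": [0,0,0],"roll": 0},{"slide": [0,0,0],"roll": 0}]}}

```text
clock: 17.08
eef_pos: [0.587, -0.029, 0.072]
tool_rot: [0.088, 0.996, -0.0, -0.0]
force: [1.7, -0.3, 1.0]
opening: 0.0006
finger_force: 0.6
```

```bash
python3 st.py
```

```text
tip deck [ 0.0198 -0.0009  0.0041] force deck [-1.8907 -0.008   0.7475] 17.0833
(253.05743408203125, 183.104736328125) 35.35564041137695 deck@z30 [ 0.0512 -0.0003  0.03  ]
(256.0, 126.5) 31.67422103881836 deck@z30 [ 0.0756 -0.0016  0.03  ]
(256.4167785644531, 49.97295379638672) 21.0300235748291 deck@z30 [ 0.1105 -0.0018  0.03  ]
```

>>> {"api": "servo_tool", "payload": {"series": [{"slide": [0.0005,0,0.0001],"roll": 0},{"slide": [0,0,0],"roll": 0},{"slide": [0,0,0],"roll": 0}]}}

```text
clock: 17.38
eef_pos: [0.5867, -0.029, 0.072]
tool_rot: [0.089, 0.996, 0.0, -0.0]
force: [1.8, 0.6, 1.5]
opening: 0.0002
finger_force: 0.6
```

>>> {"api": "servo_tool", "payload": {"series": [{"slide": [0.0005,0,0.0001],"roll": 0},{"slide": [0,0,0],"roll": 0},{"slide": [0,0,0],"roll": 0}]}}

```text
clock: 17.63
eef_pos: [0.5862, -0.0289, 0.0719]
tool_rot: [0.089, 0.996, 0.0, -0.0]
force: [1.2, -0.2, 0.1]
opening: 0.0005
finger_force: 0.6
```

>>> {"api": "servo_tool", "payload": {"series": [{"slide": [0.0005,0,0.0001],"roll": 0},{"slide": [0,0,0],"roll": 0},{"slide": [0,0,0],"roll": 0}]}}

```text
clock: 17.88
eef_pos: [0.586, -0.0288, 0.0719]
tool_rot: [0.089, 0.996, 0.0, 0.0]
force: [1.8, -0.9, 0.6]
opening: 0.0004
finger_force: 0.9
```

```bash
python3 st.py
```

```text
tip deck [ 0.0208 -0.0009  0.0042] force deck [-2.0272  0.6105  0.2943] 17.8833
(253.0, 183.1607208251953) 35.40980529785156 deck@z30 [ 0.0522 -0.0003  0.03  ]
(256.0, 126.5) 31.67422103881836 deck@z30 [ 0.0766 -0.0016  0.03  ]
(256.5, 52.07143020629883) 21.077457427978516 deck@z30 [ 0.1104 -0.0019  0.03  ]
```

>>> {"api": "servo_tool", "payload": {"series": [{"slide": [0.0005,0,0.0001],"roll": 0},{"slide": [0,0,0],"roll": 0},{"slide": [0,0,0],"roll": 0},{"slide": [0,0,0],"roll": 0}]}}

```text
clock: 18.27
eef_pos: [0.5858, -0.0287, 0.0718]
tool_rot: [0.089, 0.996, 0.0, 0.0]
force: [3.4, -0.3, 0.2]
opening: 0.0001
finger_force: 1.6
```

```bash
python3 st.py; python3 -c "
from h import *
w=ld('wrist');cv2.imwrite('pics/w8.png',np.clip(w['img'][:260,120:390]*1.3,0,255).astype(np.uint8).repeat(2,0).repeat(2,1))"
```

```text
tip deck [ 0.021  -0.0009  0.0042] force deck [-3.3774 -0.3372 -0.3252] 18.2667
(252.93478393554688, 183.5) 35.36518096923828 deck@z30 [ 0.0523 -0.0003  0.03  ]
(256.0, 126.5) 31.67422103881836 deck@z30 [ 0.0769 -0.0017  0.03  ]
(256.5, 52.5) 20.988191604614258 deck@z30 [ 0.1104 -0.0019  0.03  ]
```

>>> {"api": "servo_tool", "payload": {"series": [{"slide": [0.0004,0,0],"roll": 0},{"slide": [0,0,0],"roll": 0},{"slide": [0,0,0],"roll": 0},{"slide": [0,0,0],"roll": 0}]}}

```text
clock: 18.65
eef_pos: [0.5854, -0.0286, 0.0718]
tool_rot: [0.089, 0.996, 0.0, 0.0]
force: [4.8, -0.5, 0.0]
opening: 0.0004
finger_force: 2.1
```

```bash
python3 st.py; python3 -c "
from h import *
w=ld('wrist');cv2.imwrite('pics/w8.png',np.clip(w['img'][:260,120:390]*1.3,0,255).astype(np.uint8).repeat(2,0).repeat(2,1))"
```

```text
tip deck [ 0.0214 -0.001   0.0042] force deck [-4.7532 -0.3825 -0.7182] 18.65
(253.0, 183.5) 35.302364349365234 deck@z30 [ 0.0527 -0.0004  0.03  ]
(256.0, 125.5) 31.89445686340332 deck@z30 [ 0.0777 -0.0017  0.03  ]
(256.1649475097656, 53.35051727294922) 21.0026912689209 deck@z30 [ 0.1104 -0.0018  0.03  ]
```

Firm resistance at 4.8 N, well under the 8 N trip. Backing off up the slope and then lifting.

>>> {"api": "servo_tool", "payload": {"series": [{"slide": [-0.001,0,-0.0002],"roll": 0},{"slide": [-0.002,0,-0.0003],"roll": 0},{"slide": [-0.004,0,-0.0008],"roll": 0},{"slide": [-0.006,0,-0.001],"roll": 0},{"slide": [-0.003,0,-0.003],"roll": 0},{"slide": [0,0,-0.02],"roll": 0},{"slide": [0,0,-0.03],"roll": 0},{"slide": [0,0,-0.02],"roll": 0},{"slide": [0,0,0],"roll": 0},{"slide": [0,0,0],"roll": 0},{"slide": [0,0,0],"roll": 0}]}}

```text
clock: 19.62
eef_pos: [0.6, -0.0317, 0.1464]
tool_rot: [0.089, 0.996, -0.0, -0.001]
force: [-0.2, -0.6, -0.9]
opening: 0.0005
finger_force: 0.0
```

```bash
python3 st.py; python3 -c "
from h import *
w=ld('wrist');cv2.imwrite('pics/w9.png',np.clip(w['img'][:260,120:390]*1.3,0,255).astype(np.uint8).repeat(2,0).repeat(2,1))"
```

```text
tip deck [-0.005  -0.0006  0.0755] force deck [ 0.2516  0.6182 -0.9104] 19.6167
(253.52621459960938, 135.4812774658203) 23.150623321533203 deck@z30 [ 0.0518 -0.0003  0.03  ]
(255.5, 98.16666412353516) 21.60899543762207 deck@z30 [ 0.0773 -0.0016  0.03  ]
(255.87106323242188, 52.27358627319336) 13.302239418029785 deck@z30 [ 0.1104 -0.0019  0.03  ]
```

View pics/w9.png

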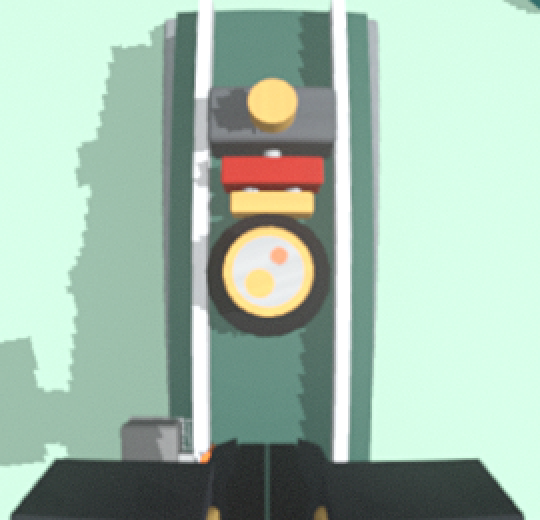

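The holder is home at crop (268,270), touching the tongue, and the tongue sits right up against the red bar. The gripper is clear of everything.

```bash
python3 -c "
from cell import ctrl
print(ctrl.finish_job())"
```

```text
the job is handed in; nothing more can be done
None
```

The job is handed in (no verdict was returned): the last picture shows the brass-collared holder home in the chute, let go, with the tongue against the untripped red bar after a final push of about 4.8 N; I viewed 12 pictures, two over the limit of 10.

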